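Snap the extension bars home in the clip rack

TASK

Put the loose steel extension bar from the bench into the empty pair of spring clips of the rack, and press it, and the bar that is only lying on top of its clips, down until all four bars are fully home in both their clips. Centre the loose bar lengthways like its neighbours, press gently, without hammering or forcing, and leave the other things on the bench where they are.

Things in the scene. Friction and masses are not known exactly. Their poses are not given: they have to be found in the camera images.
- rack: grey carrier of the clip rack, 130 x 224 mm. Origin in its middle, at bench level unloaded; x along the bars, y across the row, z up. Rails 26 mm wide at x = -52 and +52 mm (26 to 38 mm above origin) carry the clips; open down to the bench between them. It stands on soft rubber buffers: sinks straight down about 0.8 mm per newton, at most 16 mm, and comes back
- place0 (a point): first clip pair, y = +82.5 mm in the rack (all place points: on the axis of a bar when fully home, 52 mm above the rack's origin, midway between its two clips; they sink with the carrier). A bar merely lying on the lips centres itself sideways with its axis about 65 mm above the rack's origin
- place1 (a point): second clip pair, y = +27.5 mm in the rack: the empty one. Each pair is two upward-opening steel spring clips at x = -52 and +52 mm, 10 mm long in x, two sprung leaves with flared lips, 24 mm across the flare tips, tops 68 mm above the rack's origin
- place2 (a point): third clip pair, y = -27.5 mm in the rack. A clip takes its bar when the bar is pushed straight down with roughly 9 to 15 N at that clip (varies with friction), a little more at the finger; then the bar drops 13 mm below where it lay on the lips and bottoms on a hard seat
- place3 (a point): fourth clip pair, y = -82.5 mm in the rack. A bar in any place can be pushed between its clips, up to 45 mm either side of its middle; pushing outside the clips levers its other end up
- bar_loose: plain steel socket extension bar, round, 14 mm diameter, 170 mm long (a 9.5 mm square stub 12 mm long at its +x end), about 0.2 kg; origin on its axis at mid-length, x along the bar; lies on the bench (axis 7 mm above it), can roll
- bar_proud: plain steel socket extension bar, round, 14 mm diameter, 170 mm long (a 9.5 mm square stub 12 mm long at its +x end), about 0.2 kg; origin on its axis at mid-length, x along the bar; lies unsnapped on the lips of one of the three other places, 13 mm higher than its neighbours that are home
- bar_home1: plain steel socket extension bar, round, 14 mm diameter, 170 mm long (a 9.5 mm square stub 12 mm long at its +x end), about 0.2 kg; origin on its axis at mid-length, x along the bar; already snapped home in its clips
- bar_home2: plain steel socket extension bar, round, 14 mm diameter, 170 mm long (a 9.5 mm square stub 12 mm long at its +x end), about 0.2 kg; origin on its axis at mid-length, x along the bar; already snapped home in its clips
- bar_loose_a (a point): point on the axis of bar_loose, -52 mm along it from its middle (over a clip when it is in the rack)
- bar_loose_b (a point): point on the axis of bar_loose, +52 mm along it from its middle (over a clip when it is in the rack)
- bar_proud_a (a point): point on the axis of bar_proud, -52 mm along it from its middle (over a clip when it is in the rack)
- bar_proud_b (a point): point on the axis of bar_proud, +52 mm along it from its middle (over a clip when it is in the rack)
- bar_home1_a (a point): point on the axis of bar_home1, -52 mm along it from its middle (over a clip when it is in the rack)
- bar_home1_b (a point): point on the axis of bar_home1, +52 mm along it from its middle (over a clip when it is in the rack)
- bar_home2_a (a point): point on the axis of bar_home2, -52 mm along it from its middle (over a clip when it is in the rack)
- bar_home2_b (a point): point on the axis of bar_home2, +52 mm along it from its middle (over a clip when it is in the rack)
- tape_measure: bystander: tape measure, 68 x 83 x 37 mm; origin at the middle of its underside
- caliper: bystander: digital caliper lying, 215 mm long; origin at the middle of its underside

How it is judged:
By the outcome, as a careful person would: the job done as asked, in the order asked, and still so for the second after the job is handed in, with the robot touching nothing.
It also fails if it takes over 58 s, if anything falls off the work surface, if the arm or the gripper's body presses on something with over 40 N, if the wrist force passes 120 N, or if a joint passes its speed limit or range.

ROBOT

A 6-joint arm with a two-finger parallel gripper is mounted at the origin on a cart in front of the work surface, level with it; the furniture and walls round the work are solid. World frame = base frame: x ahead of the robot, y to its left, z up, the work surface at z = 0. Lengths are in m, angles in rad, forces in N, time in s.
With the tool pointing down it reaches from about 0.35 to 0.925 m from the base axis. Payload 6.4 kg.
Tool frame: the origin (TCP) lies midway between the tips of the shut fingers; the grasp point (between the pads) lies 19 mm behind it; y points along the fingers, x is the direction in which the jaws open and shut, and the axes are right-handed (so a half turn about y gives the same grasp; the last joint's range is limited). The gripper opens to 85 mm and grips with 20 to 120 N. Pads are 22 mm wide; open, the fingers measure 114 mm over their backs; the gripper's body (76 mm by 85 mm) begins 54 mm behind the grasp point. The pads swing forward as they close: fully open they stand 13 mm farther back than shut.
Start: joints at [-1.344, 0.245, 1.558, -0, 1.339, -0.174], TCP at [0.254, -0.598, 0.231] pointing down, gripper open.
Joint ranges: [-3.13, 3.13], [-1.02, 2.26], [0.13, 2.54], [-0.95, 4.09], [0.21, 2.88], [-2.74, 2.74]. Speed limits (rad/s): [2.57, 2.57, 3.14, 3.14, 3.14, 3.14].

INTERFACE

Orientations are given as [roll, pitch, yaw] about the fixed x, y, z axes, in that order (R = Rz(yaw) Ry(pitch) Rx(roll)).
In Python, from bench import * gives the robot as it stands.
- The arm moves only by the shell command python3 -m jog 'ROWS' [FORCE]. ROWS is a JSON object of lists of equal length, an entry for each row: "angular": the turn, a rotation vector about the tool's x, y, z in rad, a list of three; "linear": the shift along the tool's x, y, z in mm, a list of three; "grip": the gripper command: -1 is shut, 1 is fully open, values between are in proportion. A call has 1 to 10 rows; each row is the pose to reach, as a shift and turn from the pose commanded when the call began, along the tool's axes at that moment; what a row does not reach only later rows make up. A row lasts 1/8 s, in which the tool goes at most 62.5 mm and 10.7 degrees, less where a joint would pass 70% of its speed; a pose out of reach is approached as far as the arm can. A call with a gripper value outside its range is refused whole. The fingers move at their own pace and stop on an object; FORCE is the grip in N (left out, the last holds). Time passes only in rows, so rows that repeat a pose let the fingers close. It gives the time, the measured TCP pose, the force and the opening at its end, in the units of the state.
- read_state(): the state, without advancing time (a new reading comes with each control period).
- camera(name): name is "scene" or "top" or "wrist"; returns a dict with "image" (384x512x3 uint8, blue, green, red), "range_z" (384x512 float32, m along the optical axis (not along the pixel's ray), 0 where there is no reading), "K" (3x3 intrinsics, pixels), "xyz" and "rotation" of the camera in the world; the wrist camera has in their place "hand_eye" (4x4, takes a point from camera to tool coordinates, whose origin is the TCP and whose axes are the tool frame's). Camera axes: x right, y down, z forward; pixel columns grow to the right and rows downward; lengths in m; the calibration is good to about 2 mm. A picture is of the moment at which its call begins: read the wrist's pose just before it.
- hand_in(): hands the job in, once; it reports no verdict.
Trained networks look in the newest picture that a camera, given by its name, has taken for a name from the list of things; names that differ only in an ending like _2 or _b are one class to them, and where a whole thing is asked for, a point or a joint stands for the part that bears it (a point fixed in the world has none). Each returns a list of dicts, best first, with "score" (0 to 1); they miss things now and then, are a little off and sometimes report something else, mostly with a low value. They report only what shows in the picture. A call takes as long as a camera call.
- recognise(camera, thing): "bbox" ([centre column, centre row, width, height] as shares, 0 to 1, of the picture: columns of its width, rows of its height, round what is visible of it).
The state is a dict: "t": time; "joint_pos": joint angles; "joint_velocities": joint speeds; "joint_efforts": joint torques, N m; "tool_pos": TCP position; "orientation": TCP orientation; "wrist_force": force on the tool from outside, world axes, zero at the start; "moment": the same for the moment, N m; "finger_gap": finger opening in m.
Only numpy, scipy, OpenCV 4.12 (cv2) and the standard library are available. Lean on these libraries where they do the work, as an engineer would, in place of code of your own. Each camera call takes 0.05 s, during which the arm holds its last target. There are 200 camera calls.

## Working session

There is one attempt and no reset: what is moved stays moved. The work goes in short steps, Python scripts to look and compute and a shell command to move; the robot and the scene stay as the last step left them, time stands still between calls to the robot, and variables do not carry over. Pictures are saved under pics/ and viewed, about 8 in all and at most 12, crops included, and the job is handed in when it is done.

```bash
mkdir -p pics; ls; cat > h.py <<'E'
from bench import *
import numpy as np, cv2
from scipy.spatial.transform import Rotation as R
def T_tool():
    s=read_state(); M=np.eye(4); M[:3,:3]=R.from_euler('xyz',s['orientation']).as_matrix(); M[:3,3]=s['tool_pos']; return M
def cloud(name):
    M=T_tool(); c=camera(name)
    z=c['range_z']; K=c['K']; v,u=np.mgrid[:z.shape[0],:z.shape[1]]
    P=np.dstack([(u-K[0,2])*z/K[0,0],(v-K[1,2])*z/K[1,1],z])
    if name=='wrist': X=M@np.array(c['hand_eye'])
    else:
        X=np.eye(4); r=np.array(c['rotation']); X[:3,:3]=r if r.shape==(3,3) else R.from_euler('xyz',r).as_matrix(); X[:3,3]=c['xyz']
    W=P@X[:3,:3].T+X[:3,3]; W[z==0]=np.nan
    return c,W
E
python3 - <<'E'
from h import *
s=read_state(); print(s)
for n in ('top','scene'):
    c,W=cloud(n); cv2.imwrite(f'pics/{n}0.png',c['image']); print(n,c['K'],c['xyz'],c['rotation'])
    np.savez(f'/tmp/{n}.npz',W=W,I=c['image'])
    for t in ('rack','bar_loose','bar_proud','tape_measure','caliper','place1'):
        for d in recognise(n,t)[:4]:
            b=np.array(d['bbox'])*[512,384,512,384]; u,v=b[:2].astype(int)
            print(t,round(d['score'],2),b.round(),W[v,u].round(3))
E
```

```text
pics
{'t': 0.0, 'joint_pos': array([-1.34408362e+00,  2.45833054e-01,  1.55904714e+00,  1.59391392e-05,
        1.33868952e+00, -1.74084145e-01]), 'joint_velocities': array([ 6.54356518e-04, -8.16298543e-05, -2.42805816e-04, -1.67903082e-03,
       -1.63503097e-03,  2.91187465e-04]), 'joint_efforts': array([-1.87776001e-03, -4.29503202e+01, -3.26131332e+01, -1.78593800e-04,
        5.24516319e-03,  6.41078913e-06]), 'tool_pos': array([ 0.25348754, -0.59791639,  0.23015037]), 'orientation': array([-1.57043862,  0.00194449, -1.17000281]), 'wrist_force': array([-0.37578603, -0.21619378,  0.9117503 ]), 'moment': array([ 0.00179167, -0.00297238, -0.00822245]), 'finger_gap': 0.08518792654825598}
top [[424.63165954   0.         252.14839194]
 [  0.         424.63165954 187.7889289 ]
 [  0.           0.           1.        ]] [ 0.39931861 -0.03329106  1.28046565] [-3.0516223   0.00360233 -1.57645211]
rack 0.88 [283. 175.  83.  58.] [ 0.553 -0.12   0.002]
bar_loose 0.58 [158. 199.  29.  52.] [0.485 0.256 0.013]
bar_proud 0.74 [297. 177.  16.  56.] [ 0.538 -0.155  0.075]
tape_measure 0.55 [187. 169.  24.  23.] [0.568 0.165 0.038]
caliper 0.76 [365. 183.  69.  31.] [ 0.531 -0.368 -0.001]
place1 0.98 [284. 178.  80.  50.] [ 0.547 -0.126 -0.   ]
scene [[489.11022125   0.         264.67205012]
 [  0.         489.11022125 188.74052925]
 [  0.           0.           1.        ]] [-0.61420771  0.87855993  0.75257543] [-2.0076133  -0.01000952 -2.25099357]
rack 0.84 [274. 190.  67.  36.] [ 0.593 -0.151  0.007]
bar_loose 0.68 [189. 237.  48.  13.] [0.483 0.267 0.017]
bar_proud 0.52 [275. 174.   1.  -2.] [ 0.594 -0.155  0.069]
tape_measure 0.88 [205. 216.  29.  20.] [0.543 0.176 0.031]
place1 0.67 [274. 191.  61.  29.] [ 0.589 -0.143  0.007]
```

```bash
python3 - <<'E'
from h import *
d=np.load('/tmp/top.npz'); I=d['I'];W=d['W']
cv2.imwrite('pics/c1.png',cv2.resize(I[125:250,130:420],None,fx=2.7,fy=2.7,interpolation=cv2.INTER_CUBIC))
def fit(m):
    P=W[m]; c,sz,a=cv2.minAreaRect((P[:,:2]*1000).astype(np.float32)); print(len(P),np.round(c),np.round(sz),a,'z',np.nanmedian(P[:,2]),np.nanpercentile(P[:,2],95))
m=np.zeros(W.shape[:2],bool); m[165:235,135:180]=1; fit(m&(W[...,2]>0.006))
m=np.zeros(W.shape[:2],bool); m[135:215,235:335]=1
for lo,hi in ((.02,.2),(.052,.066),(.066,.085)): fit(m&(W[...,2]>lo)&(W[...,2]<hi))
E
```

```text
412 [483. 258.] [136. 206.] 86.31941223144531 z 0.01240275968780391 0.03636810391897617
2751 [ 566. -142.] [259. 221.] 85.50077819824219 z 0.04039744934655842 0.07144804722860953
612 [ 568. -140.] [206. 225.] 81.46781158447266 z 0.05863034040414117 0.06449317694626937
334 [ 543. -125.] [186. 169.] 81.81596374511719 z 0.07089041518427408 0.07522761940046332
```

View pics/c1.png

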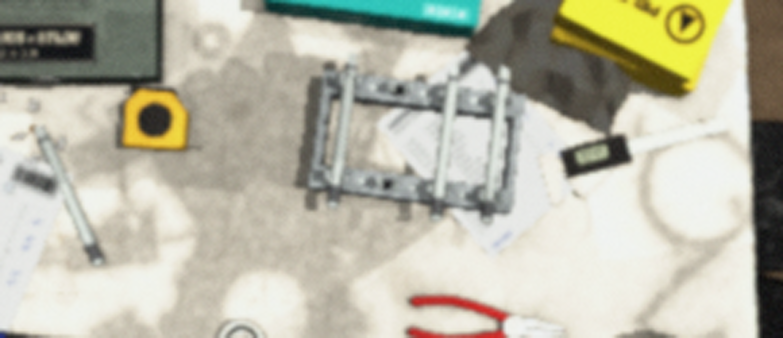

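```bash
cat >> h.py <<'E'
def go(p,yaw):
    M=T_tool(); d=M[:3,:3].T@(np.array(p)-M[:3,3])*1000
    w=(R.from_matrix(M[:3,:3]).inv()*R.from_euler('xyz',[-np.pi/2,0,yaw])).as_rotvec()
    print('lin',d.round(1),'ang',w.round(3))
E
python3 - <<'E'
from h import *
d=np.load('/tmp/top.npz'); W=d['W']
c,_=cloud('wrist'); print(np.array(c['hand_eye']).round(3),c['K'])
for u in (258,278,295,313):   # columns of rack, mid row profile across
    pass
r=slice(170,182)
for u in range(250,322,2): print(u,W[175,u].round(3),np.nanmax(W[r,u,2]).round(3))
go((0.50,-0.13,0.36),-1.65)
E
```

```text
[[ 1.     0.     0.001  0.   ]
 [-0.001 -0.268  0.963 -0.142]
 [ 0.001 -0.963 -0.268  0.069]
 [ 0.     0.     0.     1.   ]] [[339.86477613   0.         255.17601568]
 [  0.         339.86477613 186.27818042]
 [  0.           0.           1.        ]]
250 [ 0.549 -0.023  0.04 ] 0.04
252 [ 0.553 -0.029  0.004] 0.004
254 [ 0.548 -0.035  0.052] 0.062
256 [ 0.547 -0.041  0.056] 0.064
258 [ 0.547 -0.047  0.055] 0.061
260 [ 0.554 -0.053 -0.004] 0.005
262 [ 0.554 -0.06  -0.003] 0.005
264 [ 0.554 -0.066 -0.002] 0.002
266 [ 0.554 -0.072 -0.001] 0.004
268 [ 0.554 -0.078 -0.002] 0.005
270 [ 0.553 -0.084  0.003] 0.005
272 [ 0.553 -0.09   0.001] 0.007
274 [ 0.553 -0.096  0.003] 0.006
276 [ 0.553 -0.102  0.002] 0.006
278 [ 0.553 -0.108  0.003] 0.005
280 [ 0.553 -0.114  0.002] 0.005
282 [ 0.553 -0.12   0.002] 0.006
284 [ 0.553 -0.126  0.   ] 0.003
286 [ 0.553 -0.132 -0.002] 0.011
288 [ 0.553 -0.138  0.002] 0.003
290 [ 0.553 -0.144  0.003] 0.005
292 [ 0.553 -0.15   0.002] 0.07
294 [ 0.545 -0.15   0.071] 0.074
296 [ 0.545 -0.156  0.067] 0.075
298 [ 0.553 -0.168  0.003] 0.006
300 [ 0.552 -0.174  0.005] 0.005
302 [ 0.553 -0.181  0.002] 0.006
304 [ 0.553 -0.187  0.003] 0.009
306 [ 0.553 -0.193  0.001] 0.007
308 [ 0.552 -0.198  0.006] 0.006
310 [ 0.552 -0.205  0.003] 0.004
312 [ 0.546 -0.204  0.055] 0.061
314 [ 0.546 -0.209  0.058] 0.067
316 [ 0.546 -0.215  0.053] 0.059
318 [ 0.552 -0.228  0.007] 0.008
320 [ 0.548 -0.229  0.039] 0.045
lin [-335.2 -128.7  409.7] ang [0.   0.48 0.  ]
```

```bash
python3 -c "
from h import *
go((0.575,-0.12,0.22),-1.66)"
```

```text
lin [-315.2   11.3  482.6] ang [0.   0.49 0.  ]
```

```bash
python3 -m jog '{"linear":[[-315,10,483],[-315,10,483],[-315,10,483],[-315,10,483],[-315,10,483],[-315,10,483],[-315,10,483],[-315,10,483],[-315,10,483],[-315,10,483]],"angular":[[0,0.49,0],[0,0.49,0],[0,0.49,0],[0,0.49,0],[0,0.49,0],[0,0.49,0],[0,0.49,0],[0,0.49,0],[0,0.49,0],[0,0.49,0]],"grip":[1,1,1,1,1,1,1,1,1,1]}' 40
python3 -m jog '{"linear":[[0,0,0],[0,0,0]],"angular":[[0,0,0],[0,0,0]],"grip":[1,1]}'
python3 - <<'E'
from h import *
s=read_state();print(s['tool_pos'],s['orientation'],s['t'],s['joint_velocities'].round(2))
c,W=cloud('wrist'); cv2.imwrite('pics/w1.png',cv2.resize(c['image'],None,fx=1.5,fy=1.5))
np.savez('/tmp/w1.npz',W=W,I=c['image'])
for t in ('rack','bar_proud','bar_home1'):
    for d in recognise('wrist',t)[:4]: print(t,round(d['score'],2),(np.array(d['bbox'])*[512,384,512,384]).round())
E
```

```text
t: 2.0
tool_pos: [0.5767, -0.117, 0.2213]
orientation: [-1.571, 0.0, -1.656]
wrist_force: [-0.5, -0.3, -0.9]
finger_gap: 0.0854
t: 2.25
tool_pos: [0.5749, -0.1212, 0.2213]
orientation: [-1.571, -0.0, -1.662]
wrist_force: [-0.2, 0.2, 0.2]
finger_gap: 0.0852
[ 0.57489288 -0.12123886  0.22127526] [-1.57105550e+00 -3.54616138e-04 -1.66156907e+00] 2.25 [-0.01 -0.    0.    0.    0.    0.  ]
rack 0.65 [265. 192. 235. 140.]
bar_proud 0.64 [291. 201.  27. 177.]
bar_home1 0.87 [176. 191.  16. 175.]
bar_home1 0.85 [349. 192.  32. 174.]
```

View pics/w1.png

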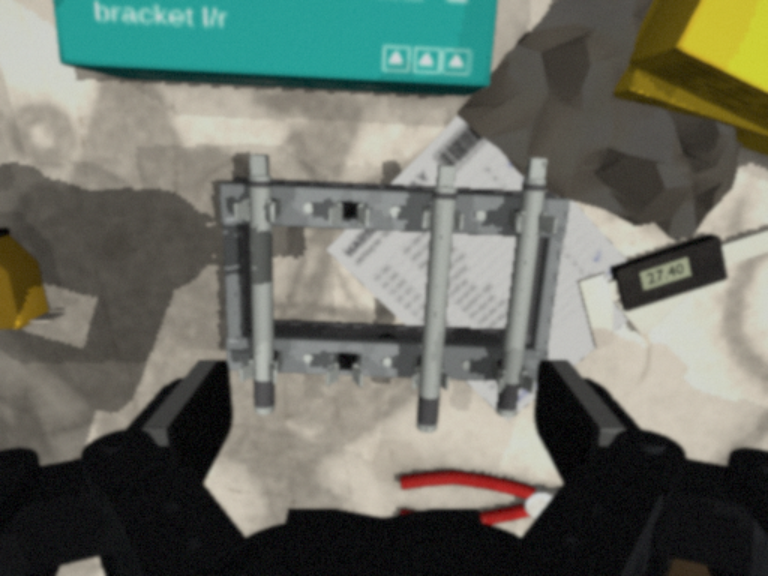

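```bash
cat >> h.py <<'E'
def ray(uv,z,M,c):
    K=c['K']; X=M@np.array(c['hand_eye']); d=X[:3,:3]@np.array([(uv[0]-K[0,2])/K[0,0],(uv[1]-K[1,2])/K[1,1],1]); o=X[:3,3]
    return o+d*(z-o[2])/d[2]
E
python3 - <<'E'
from h import *
D=np.load('/tmp/w1.npz'); W=D['W']; M=T_tool(); c=camera('wrist')
B=np.zeros(W.shape[:2],bool); B[95:290,140:390]=1
m=(B&(W[...,2]>.028)&(W[...,2]<.046)).astype(np.uint8); m=cv2.morphologyEx(m,cv2.MORPH_OPEN,np.ones((3,3)))
P=W[m>0]; q=(P[:,:2]*1000).astype(np.float32); print('rack',cv2.minAreaRect(q))
for n,u0,u1,lo in (('b0',160,190,.045),('b2',275,310,.055),('b3',330,370,.045)):
    b=B.copy(); b[:,:u0]=0;b[:,u1:]=0; b[:135]=0; b[235:]=0
    P=W[b&(W[...,2]>lo)]; v=cv2.fitLine((P[:,:2]*1000).astype(np.float32),cv2.DIST_HUBER,0,.01,.01).ravel()
    ang=np.arctan2(v[1],v[0]); print(n,len(P),v,'ang',np.degrees(ang),'y@x=545',v[3]+(545-v[2])*v[1]/v[0],'ztop',np.percentile(P[:,2],[50,90]))
for n,a,b,z in (('b0',(258,154),(264,410),.054),('b2',(447,165),(427,430),.067),('b3',(539,158),(508,412),.054),('clips1',(350,212),(347,362),.038)):
    p=ray(np.array(a)/1.5,z,M,c);q=ray(np.array(b)/1.5,z,M,c); print(n,p.round(4),q.round(4),((p+q)/2).round(4),np.linalg.norm(p-q).round(4),np.degrees(np.arctan2(*(p-q)[1::-1])))
E
```

```text
rack ((562.6649169921875, -130.24359130859375), (232.1158905029297, 164.1415252685547), 82.38984680175781)
b0 1592 [ 9.9196064e-01 -1.2654690e-01  5.6782397e+02 -4.5079887e+01] ang -7.270096 y@x=545 -42.168175 ztop [0.05735783 0.05921513]
b2 1669 [ 9.9060941e-01 -1.3672256e-01  5.6191541e+02 -1.5294455e+02] ang -7.8582387 y@x=545 -150.60991 ztop [0.07002255 0.07157305]
b3 1666 [ 9.8846549e-01 -1.5144636e-01  5.5332831e+02 -2.0663118e+02] ang -8.710754 y@x=545 -205.35516 ztop [0.05732884 0.05973307]
b0 [ 0.641  -0.0533  0.054 ] [ 0.4737 -0.0311  0.054 ] [ 0.5573 -0.0422  0.054 ] 0.1688 -7.558183639853088
b2 [ 0.6254 -0.1623  0.067 ] [ 0.4566 -0.1396  0.067 ] [ 0.541 -0.151  0.067] 0.1704 -7.677788199694756
b3 [ 0.6237 -0.2183  0.054 ] [ 0.4572 -0.1958  0.054 ] [ 0.5404 -0.207   0.054 ] 0.1681 -7.665957826132772
clips1 [ 0.5999 -0.1024  0.038 ] [ 0.4965 -0.0891  0.038 ] [ 0.5482 -0.0957  0.038 ] 0.1042 -7.316420519880516
```

```bash
python3 -c "
from h import *
go((0.510,0.266,0.20),-1.157)"
```

```text
lin [-379.5   21.3  -99.9] ang [-0.    -0.505  0.   ]
```

```bash
python3 -m jog '{"linear":[[-380,20,-100],[-380,20,-100],[-380,20,-100],[-380,20,-100],[-380,20,-100],[-380,20,-100],[-380,20,-100],[-380,20,-100],[-380,20,-100]],"angular":[[0,-0.505,0],[0,-0.505,0],[0,-0.505,0],[0,-0.505,0],[0,-0.505,0],[0,-0.505,0],[0,-0.505,0],[0,-0.505,0],[0,-0.505,0]],"grip":[1,1,1,1,1,1,1,1,1]}'
python3 - <<'E'
from h import *
c,W=cloud('wrist'); cv2.imwrite('pics/w2.png',cv2.resize(c['image'],None,fx=1.5,fy=1.5))
s=read_state();print(s['tool_pos'],s['orientation'],s['t'],s['joint_velocities'].round(2))
np.savez('/tmp/w2.npz',W=W,I=c['image'])
for d in recognise('wrist','bar_loose')[:4]: print(round(d['score'],2),(np.array(d['bbox'])*[512,384,512,384]).round())
E
```

```text
t: 3.62
tool_pos: [0.5102, 0.266, 0.2014]
orientation: [-1.571, -0.0, -1.157]
wrist_force: [-0.5, 0.2, -1.1]
finger_gap: 0.0854
[0.51029528 0.26586719 0.2014097 ] [-1.57073186e+00 -3.25241393e-04 -1.15720291e+00] 3.675 [-0. -0.  0.  0. -0.  0.]
0.88 [249. 177.  14. 161.]
```

View pics/w2.png

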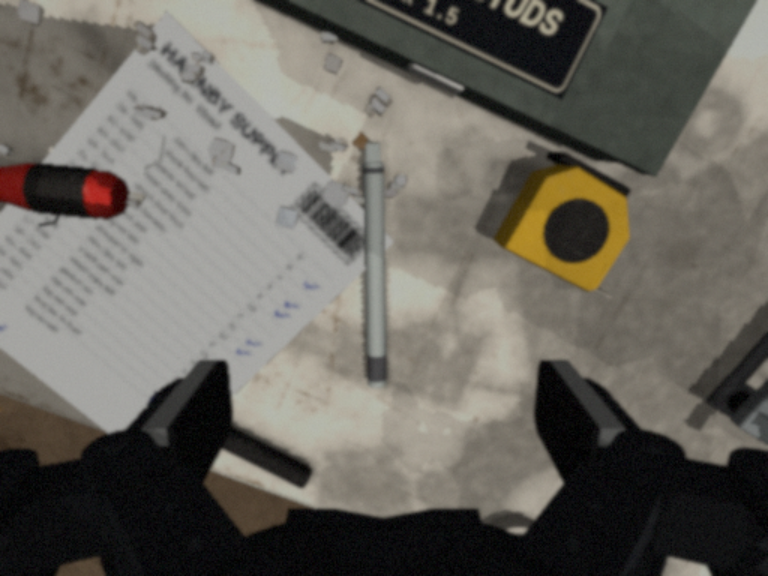

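```bash
python3 - <<'E'
from h import *
M=T_tool(); c=camera('wrist')
p=ray((373/1.5,142/1.5),.007,M,c);q=ray((377/1.5,383/1.5),.007,M,c)
print(p,q,(p+q)/2,np.linalg.norm(p-q)); a=np.arctan2(*(p-q)[1::-1]); print(a)
m=(p+q)/2; go((m[0],m[1],.06),a-np.pi/2); go((m[0],m[1],.004),a-np.pi/2)
E
```

```text
[0.56858361 0.29769763 0.007     ] [0.4147224  0.22783825 0.007     ] [0.491653   0.26276794 0.007     ] 0.16897812220244
0.42620980470463593
lin [ -4.6 141.4 -18.4] ang [-0.    -0.013  0.   ]
lin [ -4.6 197.4 -18.4] ang [-0.    -0.013  0.   ]
```

```bash
python3 -m jog '{"linear":[[-4.6,60,-18.4],[-4.6,120,-18.4],[-4.6,160,-18.4],[-4.6,185,-18.4],[-4.6,197,-18.4],[-4.6,197,-18.4],[-4.6,197,-18.4],[-4.6,197,-18.4],[-4.6,197,-18.4]],"angular":[[0,-0.013,0],[0,-0.013,0],[0,-0.013,0],[0,-0.013,0],[0,-0.013,0],[0,-0.013,0],[0,-0.013,0],[0,-0.013,0],[0,-0.013,0]],"grip":[0.2,0.2,0.2,0.2,0.2,-1,-1,-1,-1]}' 40
python3 -m jog '{"linear":[[0,0,0],[0,0,0],[0,-30,0],[0,-90,0],[0,-136,0],[0,-136,0]],"angular":[[0,0,0],[0,0,0],[0,0,0],[0,0,0],[0,0,0],[0,0,0]],"grip":[-1,-1,-1,-1,-1,-1]}'
python3 - <<'E'
from h import *
c,W=cloud('wrist'); cv2.imwrite('pics/w3.png',cv2.resize(c['image'],None,fx=1.5,fy=1.5))
s=read_state();print(s['tool_pos'],s['orientation'],s['t'],s['wrist_force'])
E
```

```text
t: 4.9
tool_pos: [0.4923, 0.2644, 0.0059]
orientation: [-1.568, -0.001, -1.142]
wrist_force: [-0.5, -2.1, 6.7]
finger_gap: 0.0116
t: 5.65
tool_pos: [0.4937, 0.2652, 0.145]
orientation: [-1.562, -0.001, -1.142]
wrist_force: [-0.8, 0.8, -2.6]
finger_gap: 0.0122
[0.49171563 0.26454971 0.14186976] [-1.56736163e+00 -3.20266192e-04 -1.14179475e+00] 5.7 [-0.14373865  0.64674015 -2.42585207]
```

View pics/w3.png

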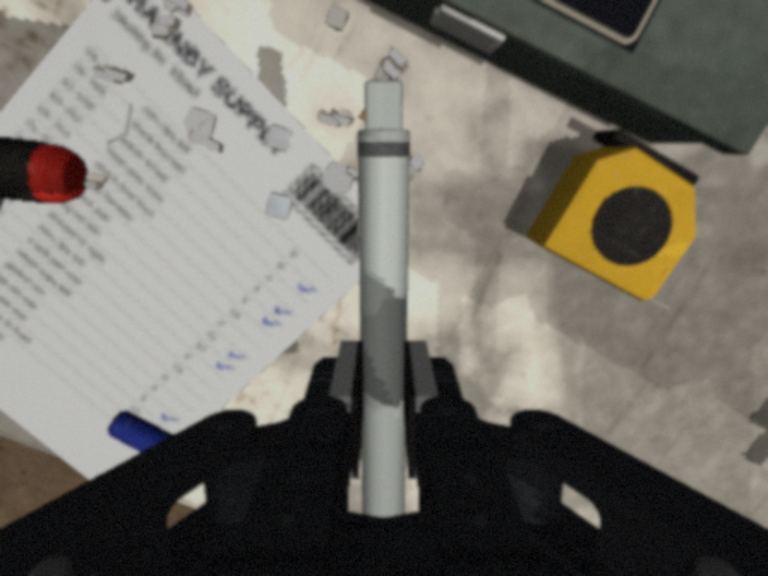

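```bash
python3 - <<'E'
from h import *
M=T_tool(); c,W=cloud('wrist'); T=(W-M[:3,3])@M[:3,:3]*1000
for v in range(50,345,12): print(v,T[v,252:260].mean(0).round(1))
H=np.array(c['hand_eye']);K=c['K']
for v,y in ((82,-4.75),(130,-7)):
  d=H[:3,:3]@[(256-K[0,2])/K[0,0],(v/1.5-K[1,2])/K[1,1],1]
  for ax in (-10,-6,-2,2): print(v,ax,(H[:3,3]*1000+d*((ax+y)-H[1,3]*1000)/d[1]).round(1))
E
```

```text
50 [  0.7 138.2  99.8]
62 [ 0.4 -5.2 79.7]
74 [ 0.4 -5.4 75.4]
86 [ 0.5 -6.2 71. ]
98 [ 0.5 -7.5 66.5]
110 [ 0.5 -7.6 62. ]
122 [ 0.5 -6.5 57.4]
134 [ 0.5 -7.1 52.7]
146 [ 0.5 -7.3 48. ]
158 [ 0.5 -7.1 43.1]
170 [ 0.5 -7.4 38.2]
182 [ 0.5 -7.1 33.1]
194 [ 0.5 -7.  27.9]
206 [ 0.5 -7.4 22.8]
218 [ 0.5 -7.1 17.4]
230 [ 0.5 -7.4 12. ]
242 [ 0.5 -7.1  6.3]
254 [ 0.5 -6.8  0.5]
266 [ 0.5 -7.4 -5. ]
278 [  0.5  -7.  -11.2]
290 [  0.5  -7.2 -17.1]
302 [  0.5  -7.3 -23.3]
314 [  0.5  -7.2 -29.7]
326 [  0.5  -7.4 -36. ]
338 [  0.5  -7.4 -42.5]
82 -10 [  0.6 -14.8  81.4]
82 -6 [  0.6 -10.8  81.8]
82 -2 [ 0.6 -6.8 82.2]
82 2 [ 0.6 -2.8 82.5]
130 -10 [  0.6 -17.   70.6]
130 -6 [  0.6 -13.   70.6]
130 -2 [ 0.6 -9.  70.7]
130 2 [ 0.6 -5.  70.7]
```

```bash
python3 -c "
from h import *
go((0.5505,-0.0961,0.13),-1.7035)"
```

```text
lin [352.6   9.7 -95.1] ang [ 0.001  0.562 -0.   ]
```

```bash
python3 -m jog '{"linear":[[50,0,-13],[110,0,-30],[170,0,-46],[230,0,-62],[290,0,-78],[340,5,-92],[353,10,-95],[353,10,-95],[353,10,-95]],"angular":[[0,0.08,0],[0,0.18,0],[0,0.28,0],[0,0.38,0],[0,0.48,0],[0,0.54,0],[0,0.562,0],[0,0.562,0],[0,0.562,0]],"grip":[-1,-1,-1,-1,-1,-1,-1,-1,-1]}'
python3 - <<'E'
from h import *
M=T_tool(); c,W=cloud('wrist'); cv2.imwrite('pics/w4.png',cv2.resize(c['image'],None,fx=1.5,fy=1.5))
s=read_state();print(s['tool_pos'],s['orientation'],s['t'],s['wrist_force'],s['finger_gap'])
T=(W-M[:3,3])@M[:3,:3]*1000
for v in (62,110,200,300): print(v,T[v,252:260].mean(0).round(1))
go((0.5505,-0.0961,0.07),-1.7035)
E
```

```text
t: 6.88
tool_pos: [0.5506, -0.0948, 0.1292]
orientation: [-1.573, 0.001, -1.702]
wrist_force: [0.7, -1.2, -1.3]
finger_gap: 0.0119
[ 0.5508897  -0.09477272  0.12972076] [-1.57201661e+00  5.48700800e-04 -1.70187389e+00] 6.925 [-0.0527578   0.07458619 -0.7378865 ] 0.011716005131248803
62 [-0.1 -5.  79.8]
110 [-0.  -7.  62.1]
200 [-0.  -7.  25.4]
300 [  0.   -7.4 -22.1]
lin [ 1.4 59.7 -0.1] ang [ 0.001  0.002 -0.001]
```

View pics/w4.png

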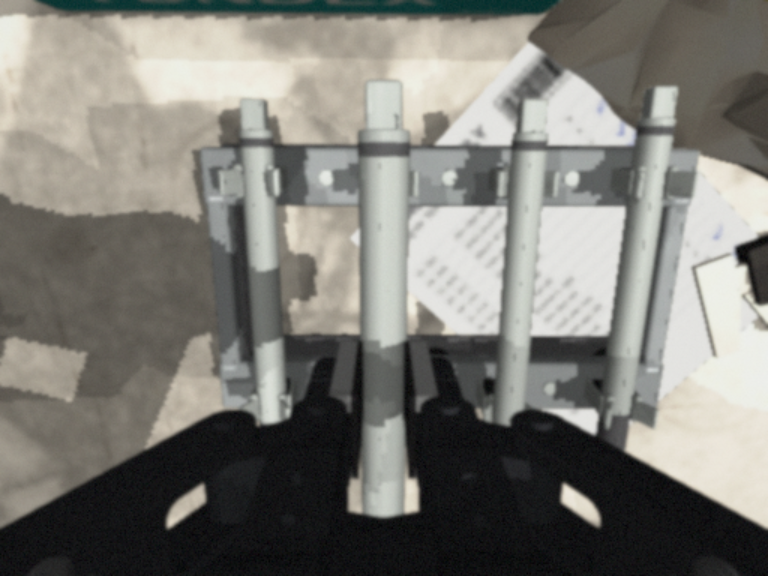

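```bash
python3 - <<'E'
from h import *
M=T_tool(); c=camera('wrist'); a=np.radians(-7.6); u=np.array([np.cos(a),np.sin(a)]); n=np.array([-u[1],u[0]])
for nm,uv,z in (('b0',(254,100),.057),('loose',(384,82),.135),('proud',(535,100),.07),('b3',(663,88),.057),
  ('sh0',(257,133),.058),('shL',(384,130),.136),('shP',(530,139),.072),('sh3',(655,122),.059),('railL',(203,150),.038),('railR',(697,152),.038)):
    p=ray(np.array(uv)/1.5,z,M,c)[:2]; print(nm,(p@u*1000).round(1),(p@n*1000).round(1))
print('place1',np.array([.548,-.0963])@u, np.array([.548,-.0963])@n)
E
```

```text
b0 641.7 30.5
loose 640.9 -21.1
proud 641.1 -77.7
b3 646.5 -131.6
sh0 629.1 29.9
shL 629.3 -21.1
shP 627.0 -76.4
sh3 633.6 -129.3
railL 621.9 59.1
railR 621.5 -160.5
place1 0.5559224064396058 -0.022977554665320362
```

```bash
python3 -m jog '{"linear":[[1.7,30,0],[1.7,50,0],[1.7,60,0],[1.7,63,0],[1.7,66,0],[1.7,66,0],[1.7,66,0]],"angular":[[0,0,0],[0,0,0],[0,0,0],[0,0,0],[0,0,0],[0,0,0],[0,0,0]],"grip":[-1,-1,-1,-1,-1,-1,-1]}'; python3 -c "
from h import *
print(read_state()['wrist_force'],read_state()['moment'])"
```

```text
t: 7.85
tool_pos: [0.5517, -0.098, 0.065]
orientation: [-1.569, 0.0, -1.704]
wrist_force: [-0.0, 1.8, 0.2]
finger_gap: 0.0119
[-0.03025716  1.83284948  0.21151453] [ 0.42946563 -0.13908238  0.02100067]
```

```bash
python3 -m jog '{"linear":[[0,0.5,0],[0,0.5,0],[0,0,0],[0,-20,0],[0,-55,0],[0,-90,0],[0,-90,0]],"angular":[[0,0,0],[0,0,0],[0,0,0],[0,0,0],[0,0,0],[0,0,0],[0,0,0]],"grip":[-0.2,-0.2,-0.2,-0.2,-0.2,-0.2,-0.2]}'
python3 - <<'E'
from h import *
M=T_tool(); c,W=cloud('wrist'); cv2.imwrite('pics/w5.png',cv2.resize(c['image'],None,fx=1.5,fy=1.5))
np.savez('/tmp/w5.npz',W=W)
s=read_state();print(s['tool_pos'],s['orientation'],s['t'],s['wrist_force'],s['finger_gap'])
E
```

```text
t: 8.72
tool_pos: [0.5537, -0.0991, 0.1594]
orientation: [-1.562, -0.002, -1.704]
wrist_force: [1.1, 0.2, -0.2]
finger_gap: 0.0344
[ 0.55236746 -0.0985753   0.1569969 ] [-1.56626208e+00 -1.20473419e-03 -1.70398791e+00] 8.775 [-0.28298345 -0.35958424 -0.50346825] 0.03404735829104117
```

View pics/w5.png

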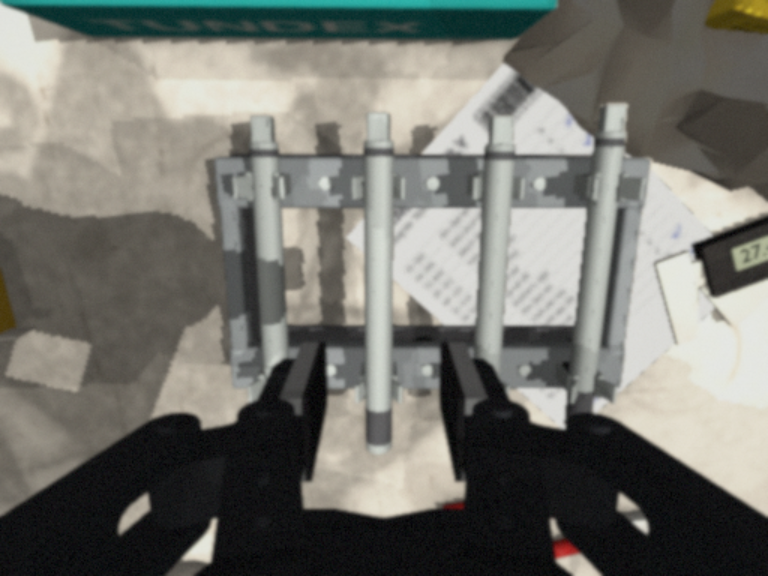

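```bash
python3 - <<'E'
from h import *
c=camera('wrist'); M=T_tool(); a=np.radians(-7.6); u=np.array([np.cos(a),np.sin(a)]); n=np.array([-u[1],u[0]])
for nm,uv,z in (('b0',(262,117),.057),('L+',(378,113),.07),('L-',(378,452),.067),('proud',(502,117),.07),('b3',(614,103),.057),('railL',(218,158),.038),('railR',(648,157),.038),('mid',(378,280),.065),('proudmid',(495,250),.065)):
    p=ray(np.array(uv)/1.5,z,M,c); print(nm,p.round(4),(p[:2]@u*1000).round(1),(p[:2]@n*1000).round(1))
print('tcp',M[:3,3][:2]@u,M[:3,3][:2]@n)
W=np.load('/tmp/w5.npz')['W']
for x0 in (365/1.5,485/1.5):
    for r in (130,180,215):
        seg=W[r,int(x0)-12:int(x0)+22]; k=seg[:,2]>.058; print(r,seg[k].mean(0).round(4), seg[k,:2].mean(0)@n, np.nanmax(seg[:,2]))
for s in (42,-42): go((*(np.array([.5563*u-.0229*n])[0]+s/1000*u),.09),-1.7035)
E
```

```text
b0 [ 0.6357 -0.0546  0.057 ] 637.4 30.0
L+ [ 0.6299 -0.1065  0.07  ] 638.5 -22.3
L- [ 0.4648 -0.084   0.067 ] 471.8 -21.8
proud [ 0.6214 -0.1585  0.07  ] 636.9 -75.0
b3 [ 0.6208 -0.2115  0.057 ] 643.3 -127.5
railL [ 0.6209 -0.0251  0.038 ] 618.8 57.3
railR [ 0.5932 -0.2361  0.038 ] 619.2 -155.6
mid [ 0.5557 -0.0964  0.065 ] 563.6 -22.0
proudmid [ 0.5629 -0.1523  0.065 ] 578.1 -76.5
tcp 0.559432731130555 -0.024365476068945374
130 [ 0.5983 -0.1012  0.0671] -0.021142581466916693 0.07079504414702095
180 [ 0.5633 -0.0982  0.0681] -0.02278778155266494 0.07086991662857378
215 [ 0.5372 -0.095   0.0682] -0.023107317375168086 0.07017959520803002
130 [ 0.5909 -0.1562  0.0672] -0.07663747060975791 0.07030104385129038
180 [ 0.5563 -0.1515  0.0687] -0.07655504519261917 0.07156065078903676
215 [ 0.5302 -0.148   0.0685] -0.0766168081107218 0.0706316066292797
lin [-1.5 65.2 38.8] ang [-0.001 -0.     0.   ]
lin [ -1.5  65.1 -45.2] ang [-0.001 -0.     0.   ]
```

```bash
python3 -m jog '{"linear":[[-1.5,0,20],[-1.5,20,31],[-1.5,50,31],[-1.5,70,31],[-1.5,76,31],[-1.5,78,31],[-1.5,80,31],[-1.5,82,31],[-1.5,84,31],[-1.5,84,31]],"angular":[[0,0,0],[0,0,0],[0,0,0],[0,0,0],[0,0,0],[0,0,0],[0,0,0],[0,0,0],[0,0,0],[0,0,0]],"grip":[-1,-1,-1,-1,-1,-1,-1,-1,-1,-1]}'
```

```text
t: 10.07
tool_pos: [0.5821, -0.1007, 0.0703]
orientation: [-1.571, 0.0, -1.704]
wrist_force: [-0.3, 0.5, -0.7]
finger_gap: -0.0002
```

```bash
python3 -m jog '{"linear":[[0,1,0],[0,2,0],[0,3,0],[0,4,0],[0,5,0],[0,6,0]],"angular":[[0,0,0],[0,0,0],[0,0,0],[0,0,0],[0,0,0],[0,0,0]],"grip":[-1,-1,-1,-1,-1,-1]}'
```

```text
t: 10.82
tool_pos: [0.5824, -0.1008, 0.0649]
orientation: [-1.57, -0.0, -1.704]
wrist_force: [-2.0, 1.1, 7.4]
finger_gap: 0.0002
```

```bash
python3 -m jog '{"linear":[[0,1,0],[0,2,0],[0,3,0],[0,4,0]],"angular":[[0,0,0],[0,0,0],[0,0,0],[0,0,0]],"grip":[-1,-1,-1,-1]}'; python3 -m jog '{"linear":[[0,1,0],[0,2,0],[0,2,0]],"angular":[[0,0,0],[0,0,0],[0,0,0]],"grip":[-1,-1,-1]}'
```

```text
t: 11.32
tool_pos: [0.5829, -0.101, 0.0616]
orientation: [-1.569, -0.0, -1.704]
wrist_force: [-3.3, 0.7, 9.0]
finger_gap: 0.0001
t: 11.7
tool_pos: [0.5828, -0.1009, 0.0587]
orientation: [-1.569, -0.0, -1.704]
wrist_force: [1.1, -0.2, 2.9]
finger_gap: -0.0001
```

```bash
python3 -m jog '{"linear":[[0,-22,0],[0,-24,-40],[0,-24,-69],[0,-20,-69],[0,-14,-69],[0,-12,-69],[0,-10,-69],[0,-8,-69],[0,-7,-69],[0,-6,-69]],"angular":[[0,0,0],[0,0,0],[0,0,0],[0,0,0],[0,0,0],[0,0,0],[0,0,0],[0,0,0],[0,0,0],[0,0,0]],"grip":[-1,-1,-1,-1,-1,-1,-1,-1,-1,-1]}';  python3 -m jog '{"linear":[[0,1,0],[0,2,0],[0,3,0]],"angular":[[0,0,0],[0,0,0],[0,0,0]],"grip":[-1,-1,-1]}'
```

```text
t: 12.95
tool_pos: [0.5141, -0.0917, 0.0647]
orientation: [-1.57, -0.0, -1.704]
wrist_force: [-1.4, 0.1, 5.0]
finger_gap: 0.0001
t: 13.32
tool_pos: [0.514, -0.0917, 0.0619]
orientation: [-1.57, -0.0, -1.704]
wrist_force: [-2.4, 0.8, 6.4]
finger_gap: 0.0
```

```bash
python3 -m jog '{"linear":[[0,1,0],[0,2,0],[0,3,0]],"angular":[[0,0,0],[0,0,0],[0,0,0]],"grip":[-1,-1,-1]}';  python3 -m jog '{"linear":[[0,1,0],[0,2,0],[0,2,0]],"angular":[[0,0,0],[0,0,0],[0,0,0]],"grip":[-1,-1,-1]}'
```

```text
t: 13.7
tool_pos: [0.514, -0.0917, 0.0585]
orientation: [-1.57, -0.0, -1.704]
wrist_force: [0.3, -0.1, 0.3]
finger_gap: -0.0002
t: 14.08
tool_pos: [0.5137, -0.0915, 0.0562]
orientation: [-1.571, 0.0, -1.704]
wrist_force: [0.1, -0.1, 2.1]
finger_gap: -0.0003
```

```bash
python3 -m jog '{"linear":[[0,-26,0],[30,-28,0],[54.5,-28,0],[54.5,-22,0],[54.5,-17,0],[54.5,-14,0],[54.5,-12,0],[54.5,-10,0],[54.5,-9,0],[54.5,-8,0]],"angular":[[0,0,0],[0,0,0],[0,0,0],[0,0,0],[0,0,0],[0,0,0],[0,0,0],[0,0,0],[0,0,0],[0,0,0]],"grip":[-1,-1,-1,-1,-1,-1,-1,-1,-1,-1]}';  python3 -m jog '{"linear":[[0,1,0],[0,2,0],[0,3,0]],"angular":[[0,0,0],[0,0,0],[0,0,0]],"grip":[-1,-1,-1]}'
```

```text
t: 15.32
tool_pos: [0.5067, -0.1453, 0.0648]
orientation: [-1.571, 0.0, -1.704]
wrist_force: [-1.9, 1.4, 5.8]
finger_gap: 0.0
t: 15.7
tool_pos: [0.5072, -0.1456, 0.0623]
orientation: [-1.57, -0.0, -1.704]
wrist_force: [-3.3, 2.9, 8.2]
finger_gap: -0.0001
```

```bash
python3 -m jog '{"linear":[[0,1,0],[0,2,0],[0,3,0]],"angular":[[0,0,0],[0,0,0],[0,0,0]],"grip":[-1,-1,-1]}';  python3 -m jog '{"linear":[[0,1,0],[0,2,0],[0,2,0]],"angular":[[0,0,0],[0,0,0],[0,0,0]],"grip":[-1,-1,-1]}'
```

```text
t: 16.08
tool_pos: [0.5074, -0.1457, 0.0593]
orientation: [-1.569, -0.0, -1.704]
wrist_force: [0.2, 0.2, 0.7]
finger_gap: 0.0001
t: 16.45
tool_pos: [0.5072, -0.1459, 0.0567]
orientation: [-1.569, -0.0, -1.704]
wrist_force: [0.2, 0.5, 4.6]
finger_gap: 0.0001
```

Snapped at the − end. Now the + end.

```bash
python3 -m jog '{"linear":[[0,-25,0],[0,-27,40],[0,-27,68],[0,-22,68],[0,-17,68],[0,-14,68],[0,-12,68],[0,-10,68],[0,-8,68],[0,-7,68]],"angular":[[0,0,0],[0,0,0],[0,0,0],[0,0,0],[0,0,0],[0,0,0],[0,0,0],[0,0,0],[0,0,0],[0,0,0]],"grip":[-1,-1,-1,-1,-1,-1,-1,-1,-1,-1]}';  python3 -m jog '{"linear":[[0,1,0],[0,2,0],[0,3,0]],"angular":[[0,0,0],[0,0,0],[0,0,0]],"grip":[-1,-1,-1]}'
```

```text
t: 17.7
tool_pos: [0.5738, -0.1547, 0.0636]
orientation: [-1.571, -0.0, -1.704]
wrist_force: [-3.2, 0.0, 4.3]
finger_gap: 0.0001
t: 18.08
tool_pos: [0.5745, -0.1548, 0.0609]
orientation: [-1.569, -0.0, -1.704]
wrist_force: [-1.8, 0.9, 5.3]
finger_gap: 0.0001
```

```bash
python3 -m jog '{"linear":[[0,1,0],[0,2,0],[0,3,0]],"angular":[[0,0,0],[0,0,0],[0,0,0]],"grip":[-1,-1,-1]}'
```

```text
t: 18.45
tool_pos: [0.5739, -0.1546, 0.057]
orientation: [-1.57, -0.0, -1.704]
wrist_force: [0.7, 0.1, 1.9]
finger_gap: 0.0001
```

```bash
python3 -m jog '{"linear":[[0,-30,0],[0,-80,0],[-10,-135,0],[-27,-165,0],[-27,-165,0],[-27,-165,0],[-27,-165,0]],"angular":[[0,0,0],[0,0,0],[0,0,0],[0,0,0],[0,0,0],[0,0,0],[0,0,0]],"grip":[-1,-1,-0.5,0.5,1,1,1]}'
python3 - <<'E'
from h import *
M=T_tool(); c,W=cloud('wrist'); cv2.imwrite('pics/w6.png',cv2.resize(c['image'],None,fx=1.5,fy=1.5))
np.savez('/tmp/w6.npz',W=W)
a=np.radians(-7.6); u=np.array([np.cos(a),np.sin(a)]); n=np.array([-u[1],u[0]])
U=W[...,:2]@u*1000;N=W[...,:2]@n*1000
for nm,y in (('p0',32.5),('p1',-22.7),('p2',-77),('p3',-131)):
    o=[]
    for x in (-70,-35,0,35,70):
        k=(abs(U-555.5-x)<6)&(abs(N-y)<12)&(W[...,2]>.04); o.append((round(np.percentile(W[k][:,2],85)*1000,1) if k.sum()>5 else None, k.sum()))
    print(nm,o)
E
```

```text
t: 19.32
tool_pos: [0.5764, -0.1279, 0.2199]
orientation: [-1.574, 0.001, -1.705]
wrist_force: [0.4, -0.2, -0.3]
finger_gap: 0.0852
p0 [(np.float64(57.0), np.int64(149)), (np.float64(56.7), np.int64(160)), (np.float64(57.1), np.int64(174)), (np.float64(57.0), np.int64(188)), (np.float64(57.0), np.int64(204))]
p1 [(np.float64(57.1), np.int64(145)), (np.float64(56.9), np.int64(154)), (np.float64(57.0), np.int64(173)), (np.float64(299.9), np.int64(251)), (np.float64(57.1), np.int64(206))]
p2 [(np.float64(56.8), np.int64(146)), (np.float64(56.9), np.int64(156)), (np.float64(57.2), np.int64(173)), (np.float64(299.4), np.int64(228)), (np.float64(57.1), np.int64(200))]
p3 [(np.float64(57.0), np.int64(144)), (np.float64(57.0), np.int64(162)), (np.float64(57.1), np.int64(175)), (np.float64(56.9), np.int64(190)), (np.float64(57.2), np.int64(207))]
```

View pics/w6.png

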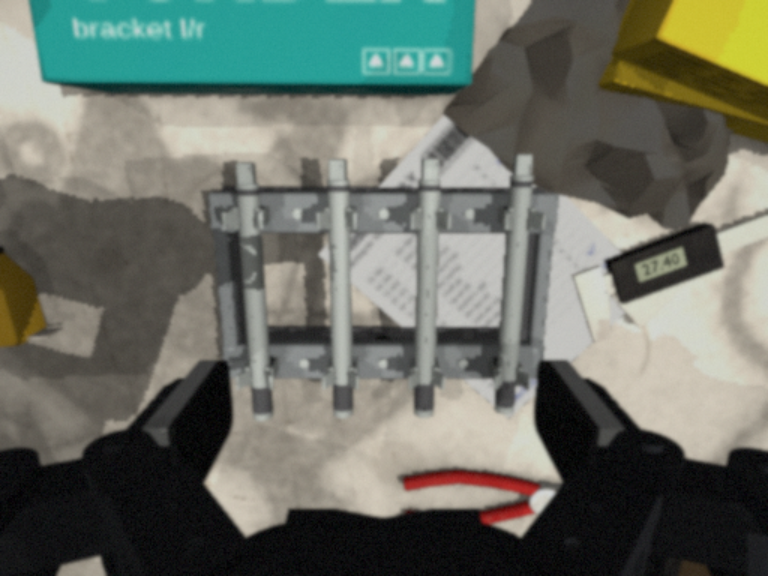

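The picture shows all four bars parallel and level. Their stub ends are at rows 162, 160, 158 and 155, and their lower ends at rows 415 to 411. The loose bar, at column 340, is in line with its neighbours.

```bash
python3 -c "
from h import *
print(hand_in(), read_state()['t'])"
```

```text
the job is handed in; nothing more can be done
the job is handed in; nothing more can be done
```

The loose bar is in the empty clip pair, and all four bars are home. I laid it on the lips of place1 with its stub the same way round as its neighbours. Then I pressed it, and after it the proud bar (in place2), into both clips with the shut fingertips. The wrist force stayed at about 9 N or less in the readings, and the force dropped each time a clip took its bar.

- **Height:** in the last wrist view all four bars top out at 57 mm, level along their length to within 0.5 mm. That is about 2 mm under the expected 59 mm, but equal for all four, so I take it as calibration offset. Two of the 20 readings, on the loose and proud bars 35 mm from the middle, were spoiled by stray depth points. Both bars read 57 mm on either side of those spots.
- **Centring:** the loose bar sat about 1 mm from the rack's middle before pressing, and in the last picture its ends are in line with its neighbours. The bar in place3 reads about 5 mm towards +x; I left it as found.
- **Other things:** I did not touch the tape measure or caliper. The job was handed in at about 19 s, with the arm clear of everything.

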